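Clear the spill tray's deck and hold the hand pump's rod drawn to its service ring

TASK

The spill tray's hand pump is due for greasing. First clear the two scraps (the piece of broken pallet wood and the white foam block) off the black deck into the blue tub, so that nothing can get into the pump; then take the pump's T-handle and draw the rod straight up, without forcing it sideways in its bore, until its red ring stands just clear of the blue cap. Finish still holding the rod there so that it can be greased, and leave the brown bottle, the white jar and the grease tin as they stand.

Things in the scene. Friction and masses are not known exactly. Their poses are not given: they have to be found in the camera images.
- tray: Low yellow spill tray, fixed, 320 (x) x 520 (y) x 50 mm high, with a black grid deck flush with its rim. Origin at the centre of its underside; the deck is 50 mm above it. Treat the deck as flat: nothing drops through its openings.
- pump: Fixed hand piston pump on the deck near one end of the tray (left or right). Origin at the centre of its foot's underside, at deck height; z up along the bore. Grey foot 100 x 100 x 10 mm; white barrel 48 mm in diameter; blue cap 60 mm in diameter, its top 154 mm up; grey hose outlet 23 mm in diameter, 108 mm up, reaching 67 mm from the axis along +x.
- cap_top (a point): Centre of the top face of the pump's blue cap, where the rod comes out: 154 mm above the deck.
- rod: The pump's piston rod with T-handle, one loose piece of 0.25 to 0.5 kg: slides and turns in the pump, sinks back if let go, stops 102 mm up. Origin under the piston's centre, z along the rod; at the start it is fully down, origin 10 mm above the pump's. Steel rod 14 mm in diameter in a 16 mm bore. Black T-bar along the rod's x, 22 mm in diameter (24 at its ends), 110 mm long, centred on the rod.
- handle (a point): Middle of the T-bar, on its axis, 195 mm above the rod's origin: 51 mm above the cap's top when the rod is down. Pinch the bar here from above, across it. A boss 21 mm in diameter under it reaches down to 23 mm below the bar's axis.
- ring_edge (a point): Lower edge of the red ring (10 mm wide) painted round the rod, 89 mm above the rod's origin. With the rod down it is hidden, 55 mm below the cap's top.
- wood: Scrap: broken piece of pale pallet wood, block 52 (x) x 28 (y) x 18 (z) mm with small splinters at both ends (overall 78 mm long), 25 g. Origin at the centre of the block's underside; lies loose on the deck. Grasp it across y.
- foam: Scrap: white packing foam block, 50 (x) x 34 (y) x 18 mm, with a 14 mm higher step (20 mm long) over its -x end, total height 32 mm, 12 g. Origin at the centre of its underside; lies loose on the deck. Grasp it across y.
- tub: Blue open scrap tub standing on the bench beside the tray (left or right), 160 x 160 x 110 mm high (172 over its rim), walls and floor 5 mm, 0.8 kg, loose. Origin at the centre of its underside.
- amber: Bystander: closed brown glass bottle, 84 mm in diameter, 165 mm high, on the deck at the other end from the pump. Origin at the centre of its underside.
- jug: Bystander: closed white jar with a red cap and an orange label, 94 mm in diameter, 190 mm high, on the bench at the other side of the tray from the tub. Origin at the centre of its underside.
- tin: Bystander: low grease tin, green and bare metal, 68 mm in diameter, 45 mm high, on the deck beside the brown bottle. Origin at the centre of its underside.

How it is judged:
By the outcome, as a careful person would: the job done as asked, in the order asked, and still so for the second after the job is handed in, while the arm keeps its last pose, push and grip.
It also fails if it takes over 72 s, if anything falls off the work surface, if the arm or the gripper's body presses on something with over 40 N, if the wrist force passes 120 N, or if a joint passes its speed limit or range.

ROBOT

A 7-joint arm with a two-finger parallel gripper is mounted at the origin on the work surface. World frame = base frame: x ahead of the robot, y to its left, z up, the work surface at z = 0. Lengths are in mm, angles in rad, forces in N, time in s.
With the tool pointing down it reaches from about 400 to 875 mm from the base axis. Payload 19.3 kg.
Tool frame: the origin (TCP) lies at the very end of the fingers, on their centre line; the grasp point (between the pads) lies 19 mm behind it (grip_point_offset is the z of the grasp point in the tool frame, in mm); z points along the fingers, x is the direction in which the jaws open and shut, and the axes are right-handed (so a half turn about z gives the same grasp; the last joint's range is limited). The gripper opens to 85 mm and grips with 20 to 120 N. Pads are 22 mm wide; open, the fingers measure 114 mm over their backs; the gripper's body (76 mm by 85 mm) begins 54 mm behind the grasp point. The pads swing forward as they close: fully open they stand 13 mm farther back than shut.
Start: joints at [1.236, 0.521, -0.036, 1.599, 0.021, 1.021, -0.113], TCP at [163.545, -603.215, 231.291] pointing down, gripper open.
Joint ranges: [-2.91, 2.91], [-0.3, 2.13], [-1.5, 1.42], [0.17, 2.43], [-1.26, 4.41], [0.16, 1.93], [-2.52, 2.52]. Speed limits (rad/s): [1.89, 1.89, 2.39, 2.39, 3.01, 3.01, 3.01].

INTERFACE

Orientations are given as a 3x3 rotation matrix whose columns are the frame's x, y, z axes.
In Python, from workcell import movep, movel, goto_joints, open_gripper, clamp, wait, inverse_kinematics, read_state, camera, PlanningError, finish_job, grip_point_offset gives the robot as it stands. Calls block until the motion is done:
- movep(position, orientation): joint-space move of the TCP to a pose.
- movel(position, frame=None, max_speed=150, guard=None): straight line of the TCP; frame=None keeps the orientation; max_speed is the mean speed in mm/s. With guard (N) it stops when the force on the tool has changed by that much, and returns True; else False.
- goto_joints(angles): joint-space move.
- open_gripper() and clamp(): open the fingers fully, or close them until they stop; the grip force is fixed at half the most.
- wait(seconds).
- inverse_kinematics(position, orientation): joint angles nearest the present ones, or None.
- read_state(): the state.
- camera(name): name is "scene" or "top" or "wrist"; returns a dict with "image" (384x512x3 uint8, blue, green, red), "range_z" (384x512 float32, mm along the optical axis (not along the pixel's ray), 0 where there is no reading), "fx", "fy", "cx", "cy" (pixels), "dist_coeffs" ([k1, k2, p1, p2, k3] as OpenCV has them; the pictures are not rectified), "cam_to_world" (4x4, takes a point from camera to world coordinates). Camera axes: x right, y up, looking along -z (the intrinsics and any distortion apply to the point x, -y, -z); pixel columns grow to the right and rows downward; lengths in mm; the calibration is good to about 2 mm. A picture is of the moment at which its call begins.
A pose or a line that the arm cannot do raises PlanningError and nothing moves.
- finish_job(): hands the job in, once; it reports no verdict.
The state is a dict: "time": time; "qpos": joint angles; "qvel": joint speeds; "joint_efforts": joint torques, N m; "eef_pos": TCP position; "tool_rot": TCP orientation; "ft_force": force on the tool from outside, world axes, zero at the start; "torque": the same for the moment, N m; "finger_gap": finger opening in mm.
Only numpy, scipy, OpenCV 4.12 (cv2) and the standard library are available. Lean on these libraries where they do the work, as an engineer would, in place of code of your own. Each camera call takes 0.05 s, during which the arm holds its last target. There are 200 camera calls.

## Working session

There is one attempt and no reset: what is moved stays moved. The work goes in short steps, each a Python script; the robot and the scene stay as the last script left them, time stands still between calls to the robot, and variables do not carry over. Pictures are saved under pics/ and viewed, about 8 in all and at most 12, crops included, and the job is handed in when it is done.

```bash
mkdir -p pics && ls
cat > h.py <<'E'
import numpy as np, cv2
from workcell import *
def world(c):
    """HxWx3 world points (nan where no range)"""
    K=np.array([[c["fx"],0,c["cx"]],[0,c["fy"],c["cy"]],[0,0,1]]); 
    H,W=c["range_z"].shape; u,v=np.meshgrid(np.arange(W),np.arange(H))
    p=cv2.undistortPoints(np.stack([u,v],-1).reshape(-1,1,2).astype(np.float64),K,np.array(c["dist_coeffs"],float)).reshape(H,W,2)
    z=np.where(c["range_z"]>0,c["range_z"],np.nan)
    P=np.stack([p[...,0]*z,-p[...,1]*z,-z],-1); T=np.array(c["cam_to_world"])
    return P@T[:3,:3].T+T[:3,3]
def down(a):
    """tool down, jaw axis (x) at angle a in world xy"""
    x=np.array([np.cos(a),np.sin(a),0]);z=np.array([0,0,-1.]);return np.stack([x,np.cross(z,x),z],1)
E
python3 - <<'E'
from h import *
for n in("scene","top"):
    c=camera(n); cv2.imwrite(f"pics/{n}0.png",c["image"]); np.savez(f"{n}0.npz",im=c["image"],P=world(c))
    T=np.array(c["cam_to_world"]);print(n,T[:3,3].round(),(-T[:3,2]).round(2))
s=read_state();print(s["time"],s["finger_gap"],s["ft_force"],grip_point_offset)
E
```

```text
pics
scene [1270. -131.  813.] [-0.72  0.12 -0.68]
top [ 537.   17. 1392.] [ 0.04 -0.01 -1.  ]
0.1 85.10558135508572 [-0.39119775  0.71939565 -0.22052592] -18.700000000000003
```

View pics/top0.png

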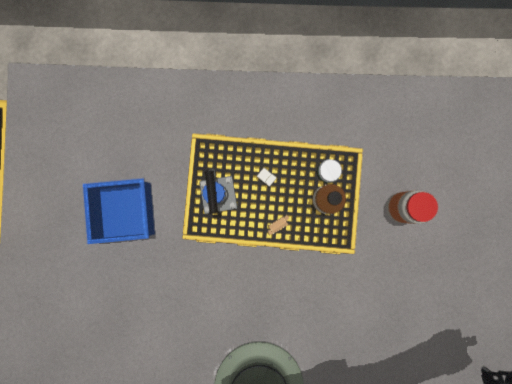

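View pics/scene0.png

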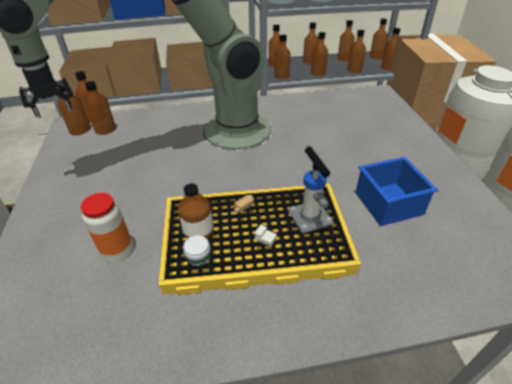

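The top view has +x up and +y left. It shows the tub at (117,211), the pump with its black T-bar at (212,192), the foam at (267,177), the wood at (278,226), the tin at (330,171), the bottle at (330,199) and the jar at (420,207). Next I'll measure these with depth.

Run:
```python
from h import *
d=np.load("top0.npz");im=d["im"].astype(int);P=d["P"];S=np.load("scene0.npz");
def box(r,n=P):return n[r[1]:r[3],r[0]:r[2]].reshape(-1,3)
def rep(n,q):
    q=q[~np.isnan(q).any(1)].astype(np.float32)
    if len(q)<4: print(n,len(q));return
    (c,s,a)=cv2.minAreaRect(q[:,:2]);print(n,len(q),"c",np.round(c),"s",np.round(s),"a",round(a),"mean",q.mean(0).round(),"z",np.percentile(q[:,2],[2,50,98]).round())
dk=box((225,200,310,240));print("deck z",np.nanpercentile(dk[:,2],[5,25,50,75,95]).round())
for n,r,lo,hi in [("foam",(253,163,283,192),60,95),("foamtop",(253,163,283,192),74,95),("wood",(262,212,294,242),58,90),("bar",(198,165,225,220),240,290),("cap",(198,165,240,220),190,215),("foot",(190,170,245,220),57,66),("tubrim",(75,170,158,250),95,125),("amber",(305,180,350,222),150,240),("tin",(315,155,347,185),80,110),("jug",(385,185,445,230),150,240),("tray",(180,130,365,255),40,56)]:
    q=box(r);rep(n,q[(q[:,2]>lo)&(q[:,2]<hi)])
# colour-based wood/foam
B,G,R=im[...,0],im[...,1],im[...,2]
for n,r,m in [("foamC",(253,163,283,192),(B>140)&(R>140)),("woodC",(262,212,294,242),(R>140)&(R-B>30)&(B>60)),]:
    k=np.zeros_like(m);k[r[1]:r[3],r[0]:r[2]]=1;rep(n,P[m&k.astype(bool)])
cv2.imwrite("pics/top_crop.png",cv2.resize(d["im"][160:245,190:300],None,fx=6,fy=6,interpolation=cv2.INTER_CUBIC))
```

```text
deck z [ 5. 10. 48. 51. 64.]Traceback (most recent call last):
  File "<stdin>", line 10, in <module>
  File "<stdin>", line 7, in rep
cv2.error: OpenCV(4.12.0) /io/opencv/modules/imgproc/src/convhull.cpp:143: error: (-215:Assertion failed) total >= 0 && (depth == CV_32F || depth == CV_32S) in function 'convexHull'
```

Run:
```python
from h import *
d=np.load("top0.npz");im=d["im"].astype(int);P=d["P"]
def box(r,n=P):return n[r[1]:r[3],r[0]:r[2]].reshape(-1,3)
def rep(n,q):
    q=q[~np.isnan(q).any(1)].astype(np.float32)
    if len(q)<4: print(n,len(q));return
    (c,s,a)=cv2.minAreaRect(np.ascontiguousarray(q[:,:2]));print(n,len(q),"c",np.round(c),"s",np.round(s),"a",round(a),"mean",q.mean(0).round(),"z",np.percentile(q[:,2],[2,50,98]).round())
for n,r,lo,hi in [("foam",(253,163,283,192),60,95),("foamtop",(253,163,283,192),74,95),("wood",(262,212,294,242),58,90),("bar",(198,165,225,220),240,290),("cap",(198,165,240,220),190,215),("foot",(190,170,245,220),57,66),("tubrim",(75,170,158,250),95,125),("amber",(305,180,350,222),150,240),("tin",(315,155,347,185),80,110),("jug",(385,185,445,230),150,240),("tray",(180,130,365,255),40,56)]:
    q=box(r);rep(n,q[(q[:,2]>lo)&(q[:,2]<hi)])
B,G,R=im[...,0],im[...,1],im[...,2]
for n,r,m in [("foamC",(253,163,283,192),(B>140)&(R>140)),("woodC",(262,212,294,242),(R>140)&(R-B>30)&(B>60)),]:
    k=np.zeros(m.shape,bool);k[r[1]:r[3],r[0]:r[2]]=1;rep(n,P[m&k])
cv2.imwrite("pics/top_crop.png",cv2.resize(d["im"][160:245,190:300],None,fx=6,fy=6,interpolation=cv2.INTER_CUBIC))
```

```text
foam 196 c [629. -13.] s [70. 34.] a 52 mean [634.  -5.  72.] z [61. 70. 84.]
foamtop 77 c [633. -15.] s [44. 32.] a 11 mean [627. -17.  80.] z [75. 80. 85.]
wood 191 c [493. -44.] s [28. 74.] a 33 mean [493. -43.  67.] z [60. 67. 73.]
bar 376 c [579. 138.] s [109.  22.] a 8 mean [579. 137. 263.] z [254. 263. 268.]
cap 208 c [578. 137.] s [54. 59.] a 22 mean [580. 133. 203.] z [195. 203. 208.]
foot 436 c [576. 152.] s [ 99. 128.] a 11 mean [579. 124.  61.] z [57. 60. 65.]
tubrim 1075 c [524. 423.] s [171. 175.] a 7 mean [524. 425. 109.] z [ 98. 109. 115.]
amber 678 c [ 573. -184.] s [80. 81.] a 75 mean [ 572. -180.  179.] z [151. 172. 217.]
tin 393 c [ 658. -189.] s [63. 62.] a 90 mean [ 656. -189.   93.] z [ 82.  94. 100.]
jug 952 c [ 557. -422.] s [85. 91.] a 77 mean [ 556. -418.  183.] z [155. 188. 194.]
tray 11178 c [587. -26.] s [520. 320.] a 86 mean [586. -24.  49.] z [43. 49. 55.]
foamC 185 c [638.  -6.] s [50. 39.] a 52 mean [636.  -5.  72.] z [60. 70. 84.]
woodC 420 c [486. -42.] s [84. 90.] a 1 mean [490. -43.  37.] z [ 3. 49. 72.]
```

View pics/top_crop.png

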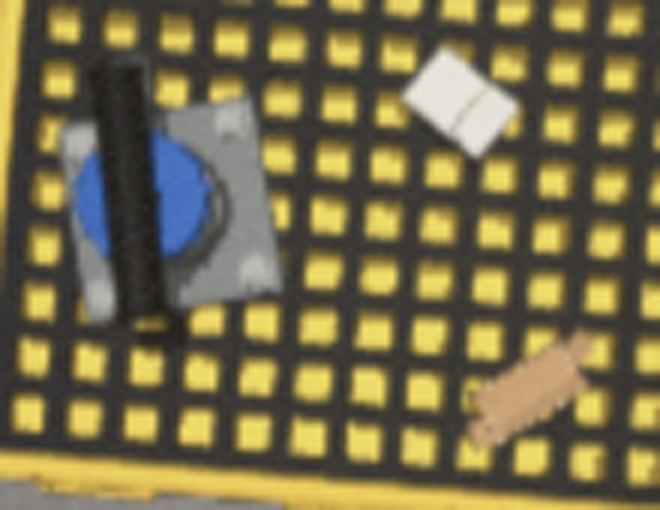

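The depth gives sensible sizes and heights: wood at about (493,-43) with its long axis near 125°, foam at (637,-6) with its long axis near 51°, bar at (579,138) along about 7°, and tub centre at (524,423). Now I'll raise the arm and take one close wrist view of the scraps.

Run:
```python
from h import *
s=read_state();p=np.array(s["eef_pos"]);print(np.degrees(np.arctan2(s["tool_rot"][1][0],s["tool_rot"][0][0])))
for n,xyz,a in [("wood",(493,-43,55),35),("foam",(637,-6,55),-39),("tub",(524,423,80),7),("bar",(579,138,236),97)]:
    for k in(0,180):
        q=inverse_kinematics(xyz,down(np.radians(a+k)));print(n,a+k,None if q is None else np.round(q,2))
movel(p+[0,0,120],max_speed=200)
movep([520,-25,350],down(np.radians(35)))
c=camera("wrist");cv2.imwrite("pics/w1.png",c["image"]);np.savez("w1.npz",im=c["image"],P=world(c));print(np.array(c["cam_to_world"]).round(2))
s=read_state();print(s["time"],s["eef_pos"],s["qpos"])
```

```text
-74.83057014625197
wood 35 [ 0.43  0.67 -0.62  2.04  0.66  0.63 -0.03]
wood 215 [-0.1   0.6   0.09  2.07 -0.11  0.47 -2.46]
foam -39 [ 0.13  0.77 -0.33  1.67  0.34  0.75 -1.04]
foam 141 [ 0.63  1.15 -1.28  1.65  1.15  1.28  1.57]
tub 7 [-0.28  0.91 -0.83  1.54  0.74  1.03 -1.19]
tub 187 [-0.1   1.14 -1.28  1.53  1.11  1.33  1.76]
bar 97 [ 0.34  0.67 -1.05  1.64  0.61  1.2   0.85]
bar 277 [ 0.11  0.54 -0.65  1.65  0.36  1.07 -2.09]
[[ 8.2000e-01 -5.5000e-01 -1.7000e-01  4.7611e+02]
 [ 5.7000e-01  7.8000e-01  2.4000e-01  3.6860e+01]
 [ 0.0000e+00 -3.0000e-01  9.6000e-01  4.9313e+02]
 [ 0.0000e+00  0.0000e+00  0.0000e+00  1.0000e+00]]
3.3167 [520.05256359 -25.86348058 349.91164955] [ 0.54868536  0.32098527 -0.79040785  1.68114327  0.23943102  1.23985292
  0.3143956 ]
```

View pics/w1.png

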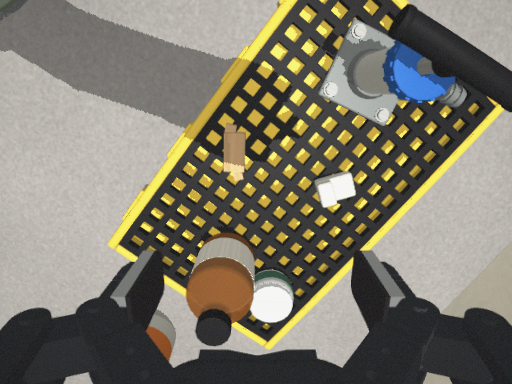

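The wrist view shows the wood at (235,150), the foam at (336,190), the foot, cap and bar at top right, and the hose outlet at (452,92) pointing along about +x. I'll measure from this depth.

Run:
```python
from h import *
d=np.load("w1.npz");P=d["P"];im=d["im"].astype(int)
def rep(n,r,lo,hi,save=None):
    q=P[r[1]:r[3],r[0]:r[2]].reshape(-1,3);q=q[(q[:,2]>lo)&(q[:,2]<hi)].astype(np.float32)
    (c,s,a)=cv2.minAreaRect(np.ascontiguousarray(q[:,:2]));print(n,len(q),"c",np.round(c,1),"s",np.round(s),"a",round(a),"mean",q.mean(0).round(1),"z",np.percentile(q[:,2],[2,50,98]).round(1))
    w,V=np.linalg.eigh(np.cov(q[:,:2].T));print("   pca",np.degrees(np.arctan2(*V[::-1,1])).round(1),np.percentile((q[:,:2]-q[:,:2].mean(0))@V,[2,98],axis=0).round().tolist())
rep("deck",(270,180,310,260),45,55)
rep("wood",(215,115,255,185),63,80)
rep("foam all",(308,165,365,215),63,95);rep("foam step",(308,165,365,215),79,95)
rep("bar",(380,0,512,115),246,280);rep("cap",(370,20,480,115),198,210);rep("foot",(310,10,420,130),57,64)
```

```text
deck 2180 c [618.7 -83.2] s [ 59. 126.] a 36 mean [617.7 -84.1  50.1] z [46.3 50.2 52.1]
   pca 127.7 [[-29.0, -60.0], [27.0, 61.0]]
wood 856 c [491.8 -38.1] s [28. 62.] a 33 mean [493.3 -41.2  68.2] z [63.5 68.4 70. ]
   pca 124.5 [[-13.0, -27.0], [13.0, 25.0]]
foam all 914 c [635.3  -4.2] s [49. 34.] a 52 mean [632.9  -4.5  73.3] z [64.6 69.2 82.4]
   pca 48.1 [[-17.0, -23.0], [15.0, 25.0]]
foam step 340 c [626.6 -15.9] s [19. 33.] a 52 mean [626.  -15.6  81.1] z [79.2 81.2 82.9]
   pca 142.8 [[-9.0, -16.0], [9.0, 15.0]]
bar 5019 c [578.7 136.3] s [109.  23.] a 7 mean [569.1 133.5 263.3] z [252.6 264.5 267.5]
   pca -173.8 [[-12.0, -53.0], [9.0, 44.0]]
cap 2131 c [580.9 124.9] s [61. 36.] a 7 mean [578.2 125.7 204.2] z [199.4 204.5 206.5]
   pca -178.2 [[-15.0, -28.0], [16.0, 26.0]]
foot 3132 c [579.8 138.3] s [101. 101.] a 11 mean [567.2 127.7  60.7] z [58.3 60.7 63.1]
   pca 136.9 [[-44.0, -60.0], [45.0, 58.0]]
```

Both views agree to within 3 mm. Wood first.

```bash
cat >> h.py <<'E'
def pick(x,y,deg,z=53):
    R=down(np.radians(deg)); movep([x,y,150],R)
    g=movel([x,y,z],max_speed=120,guard=12); print("guard",g,read_state()["eef_pos"])
    clamp(); s=read_state(); print("gap",s["finger_gap"],s["ft_force"])
    movel([x,y,345],max_speed=250); print("gap up",read_state()["finger_gap"],read_state()["time"])
def drop(x,y,deg,z=75):
    movep([x,y,345],down(np.radians(deg)))
    movel([x,y,z],max_speed=200,guard=15); open_gripper()
    movel([x,y,345],max_speed=250); print(read_state()["time"],read_state()["finger_gap"])
E
python3 - <<'E'
from h import *
pick(493,-41,34)
drop(524,423,7,75)
c=camera("wrist");cv2.imwrite("pics/w2.png",c["image"])
E
```

```text
guard False [493.43048828 -41.00582725  53.63152759]
gap 26.587226175545393 [-2.49705461 -0.01666366 11.91055673]
gap up 26.573624203220756 7.0083
12.05 85.23960776840842
```

View pics/w2.png

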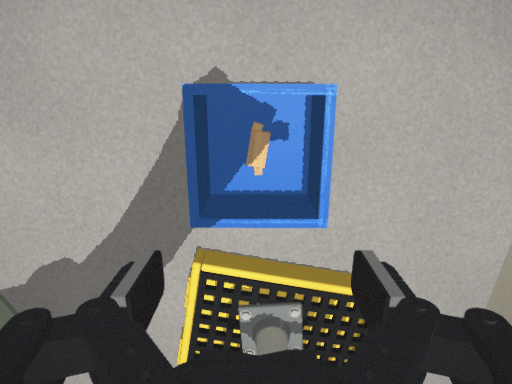

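The wood lies on the tub floor at (258,148). Now the foam, passing high over the pump and staying 3 mm further off the deck, since closing on the wood gave a 12 N touch.

Run:
```python
from h import *
movep([635.5,-5,345],down(np.radians(-38)))
pick(635.5,-5,-38,56)
drop(524,423,7,80)
c=camera("wrist");cv2.imwrite("pics/w3.png",c["image"])
# viewing pose over the pump, off to the -y side, jaw across bar
```

```text
guard False [635.99129456  -4.89363701  56.79127919]
gap 32.50166626455068 [-0.59539932 -0.22675631  7.46446981]
gap up 32.620680140386476 17.3
22.175 85.52017740469546
```

View pics/w3.png

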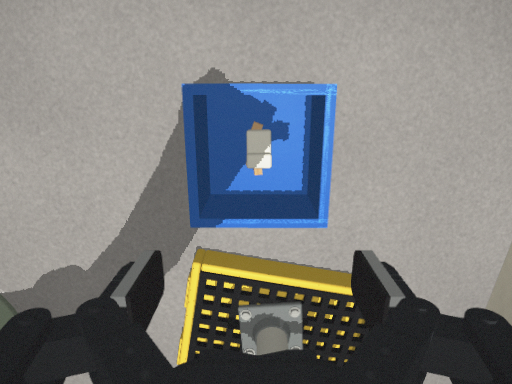

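The foam sits on the wood, both well below the tub rim. Next, the T-bar: grasp across it, then check the side force before lifting.

Run:
```python
from h import *
R=down(np.radians(97)); x,y=579,137.5
movep([x,y,345],R); s=read_state();print("free",s["ft_force"].round(1) if hasattr(s["ft_force"],"round") else s["ft_force"],s["eef_pos"])
print(movel([x,y,234],max_speed=100,guard=12)); wait(.3)
s=read_state();f0=np.array(s["ft_force"]);print("pre",f0.round(1),np.round(s["eef_pos"],1))
clamp(); wait(.3)
s=read_state();print("post",np.round(s["ft_force"],1),np.round(s["torque"],2),np.round(s["eef_pos"],1),s["finger_gap"],s["time"])
```

```text
free [-0.6 -0.9  0.1] [578.86693574 138.0242201  344.91151044]
False
pre [ 0.3 -0.4  0.5] [579.1 137.5 234.2]
post [ 0.7 -0.4  5.6] [-0.08  0.03 -0.01] [579.1 137.5 234.1] 20.37916276495295 26.3667
```

The side force is near zero, so the grip is centred. I'll lift slowly in steps and watch the side force.

Run:
```python
from h import *
x,y=579.1,137.5; z0=234.1
for dz in (10,25,40,52,59):
    movel([x,y,z0+dz],max_speed=30,guard=30); wait(.15); s=read_state()
    print(dz,np.round(s["ft_force"],1),np.round(s["torque"],2),np.round(s["eef_pos"],1),round(s["finger_gap"],1),s["time"])
    f=np.array(s["ft_force"])
    if np.hypot(*f[:2])>8: print("side");break
for n in("scene","wrist","top"):
    c=camera(n);cv2.imwrite(f"pics/{n}9.png",c["image"]);np.savez(f"{n}9.npz",im=c["image"],P=world(c))
c=np.load("scene9.npz")["im"][120:240,250:370];cv2.imwrite("pics/s9c.png",cv2.resize(c,None,fx=5,fy=5,interpolation=cv2.INTER_CUBIC))
```

```text
10 [ 0.8  0.7 -4. ] [-0.01 -0.07  0.04] [579.  137.4 243.9] 20.8 27.0
25 [ 0.3  0.3 -3.8] [-0.02 -0.01 -0.04] [579.  137.5 258.9] 20.5 27.8
40 [ 0.4  0.6 -3.5] [ 0.05  0.02 -0.03] [579.1 137.4 273.9] 20.3 28.6
52 [-0.5 -0.6 -4.3] [ 0.05  0.01 -0.01] [579.  137.4 286. ] 20.5 29.3
59 [ 0.3 -0.3 -4.3] [ 0.04  0.01 -0.02] [579.1 137.5 293. ] 20.4 29.8333
```

View pics/s9c.png

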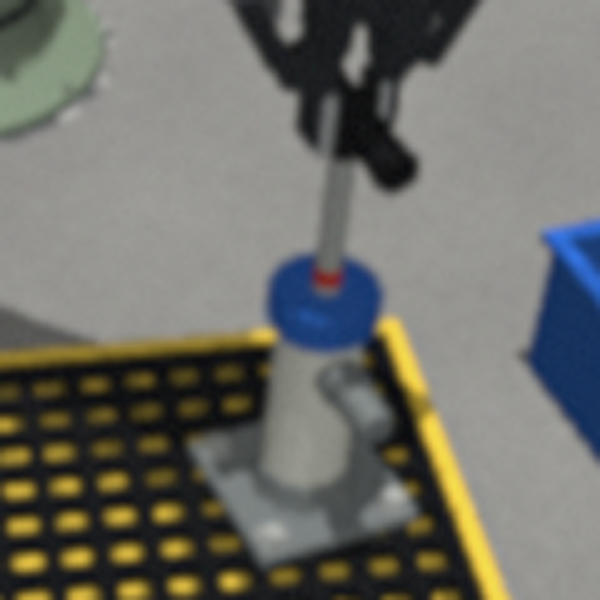

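The red ring at crop (328,278) stands just above the cap, with a thin band of bare rod below it at about (328,289). Last, a check of the rod height, the bystanders and the tub before handing in.

Run:
```python
from h import *
a=np.load("top0.npz")["P"];b=np.load("top9.npz")["P"]
for n,r,lo,hi in [("tubrim",(75,170,158,250),95,125),("amber",(305,180,350,222),150,240),("tin",(315,155,347,185),80,110),("jug",(385,185,445,230),150,240)]:
    f=lambda P:(lambda q:np.nanmean(q[(q[:,2]>lo)&(q[:,2]<hi)],0).round(1))(P[r[1]:r[3],r[0]:r[2]].reshape(-1,3))
    print(n,f(a),f(b))
d=np.load("scene9.npz");im=d["im"].astype(int);k=np.zeros(im.shape[:2],bool);k[165:185,305:325]=1
m=k&(im[...,2]>110)&(im[...,2]>im[...,0]+50)&(im[...,2]>im[...,1]+50);print("red",m.sum(),np.argwhere(m).tolist(),d["P"][m].round(1).tolist())
q=d["P"][140:200,300:330].reshape(-1,3);q=q[np.hypot(q[:,0]-579,q[:,1]-138)<32];print("cap top z",np.median(q[(q[:,2]>198)&(q[:,2]<210),2]))
s=read_state();print(s["time"],np.round(s["ft_force"],1),np.round(s["eef_pos"],1),s["finger_gap"])
```

```text
tubrim [524.  425.2 108.8] [523.3 426.2 108.9]
amber [ 572.  -180.2  178.7] [ 571.9 -180.   178.3]
tin [ 656.3 -189.    93.2] [ 656.4 -189.1   93.1]
jug [ 555.8 -417.9  182.9] [ 555.8 -417.9  182.9]
red 6 [[175, 314], [175, 315], [175, 316], [176, 314], [176, 315], [176, 316]] [[586.8, 131.2, 213.5], [590.2, 132.6, 216.1], [591.2, 135.0, 216.5], [588.6, 130.8, 211.7], [588.7, 133.6, 211.3], [590.1, 135.7, 212.1]]
cap top z 202.25068481851093
29.9833 [-0.3 -0.8 -4.9] [579.1 137.5 293. ] 20.39364468754096
```

```bash
python3 -c "
from workcell import *
finish_job()"
```

```text
the job is handed in; nothing more can be done
```

The wood and then the foam went into the blue tub. I then took the pump's T-bar across its middle, drew the rod straight up 59 mm, and handed the job in at about 30 s, still holding it there.

**Last checks:**
- **Rod and ring:** Side force stayed at or below about 1 N during the lift, and the grip did not slip (finger gap 20.4 mm). The picture shows bare rod under the red ring. By depth the ring's middle is at about z = 213 mm, against an expected 213 mm, so its lower edge is about 4 mm above the cap.
- **Bystanders:** The bottle, jar and tin moved no more than 0.4 mm between the first and last pictures, which is measurement noise.
- **Tub:** It still stands beside the tray; its rim reads about 1 mm from where it was. The foam lies on top of the wood, and both should be well below the rim.

**What disagreed:**
- **Deck contact:** Closing on the wood showed about 12 N on the wrist, probably the fingertips touching the deck, and closing on the foam about 7 N. Both are far below the limits.
- **Cap top:** The scene camera's depth read it at 202 mm instead of 204 mm, within its 2 mm calibration.

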